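# Seat a connector jig in the corner of its locating plate and hold it for clamping

## Task

Pick up the long brown jig with the row of white connectors and set it flat on the aluminium locating plate, connectors facing away from the plate's rail. Slide it into the corner so that its plain long side is home against the rail and its end is home against the side stop, firmly but without ramming it, and finish while still holding it pressed against both at once, ready to be clamped. Leave the other things on the bench where they are.

Things in the scene. Friction and masses are not known exactly. Their poses are not given: they have to be found in the camera images.
- nest: locating plate, flat aluminium plate fixed to the bench, 170 (x) by 260 (y) by 12 mm thick; origin at the centre of its underside, on the bench, so its top is at z = 12 mm; x points to the rail, y to the end where the side stop is, z up. It lies at another place and yaw (up to 0.35 rad) each time.
- rail: steel rail on the plate along its far edge, 20 mm wide (x), 240 mm long (y), 20 mm high above the plate; origin at the centre of its underside, on the plate's top; axes as the plate's; its straight working face looks along -x and lies 10 mm from its origin. On its top stand two clamps with black knobs 16 mm across, turned back away from the jig's place, reaching 25 mm above the rail's top.
- stop: side stop, steel block screwed on the plate near its +y end, 52 (x) by 20 (y) by 20 mm high with two flat screw heads 3 mm higher; origin at the centre of its underside, on the plate's top; axes parallel to the plate's; its working face looks along -y and lies 10 mm from its origin. It is rigidly fixed, at another place along the rail each time.
- corner (a point): point on the plate's top where the working faces of rail and side stop meet at a right angle; axes as the plate's: x into the rail, y into the stop, z up. When the jig is seated its axes are parallel to these and its centre lies at x = -35, y = -55, z = +26 mm from here.
- jig_center (a point): centre of the long jig, half-way up (26 mm above its underside): brown block 70 (x) by 110 (y) by 24 mm high, an aluminium grip block 36 (x) by 22 (y) by 28 mm high on the middle of its top. Its +x long side is plain; on its -x long side white connectors stand 8 mm proud; z up. About 0.33 kg (varies). Starts on the bench, yaw up to 0.6 rad either way.
- jig: the same long jig, its origin at the centre of its underside, axes as above. It slides easily on the plate, rail and stop (friction about 0.3).
- spare_center (a point): bystander: centre of the short brown jig, 70 by 72 by 24 mm with the same grip block on top and no connectors (empty dark pockets); 52 mm high in all. The two jigs swap places at random.
- spool_center (a point): bystander: centre of a solder-wire spool standing on end, 63 mm across, 48 mm high.
- flux: bystander: white flux bottle, 42 mm across, 110 mm high; origin at the centre of its underside.
- driver: bystander: screwdriver with black handle lying on the bench, 190 mm long.
Mind the look-alikes: they are no part of the job. What is shaped like the jig but orange or turquoise is not meant.

How it is judged:
By the outcome, as a careful person would: the job done as asked, in the order asked, and still so for the second after the job is handed in, while the arm keeps its last pose, push and grip.
It also fails if it takes over 42 s, if anything falls off the work surface, if the arm or the gripper's body presses on something with over 40 N, if the wrist force passes 120 N, or if a joint passes its speed limit or range.

## Robot

A 6-joint arm with a two-finger parallel gripper is mounted at the origin on the work surface. World frame = base frame: x ahead of the robot, y to its left, z up, the work surface at z = 0. Lengths are in mm, angles in rad, forces in N, time in s.
With the tool pointing down it reaches from about 350 to 875 mm from the base axis. Payload 4.2 kg.
Tool frame: the origin (TCP) lies midway between the tips of the shut fingers; the grasp point (between the pads) lies arm.grip_depth behind it (arm.grip_depth is the distance from the TCP to the grasp point, in mm); z points along the fingers, y is the direction in which the jaws open and shut (so a half turn about z gives the same grasp; the last joint's range is limited). The gripper opens to 85 mm and grips with 20 to 120 N. Pads are 22 mm wide; open, the fingers measure 114 mm over their backs; the gripper's body (76 mm by 85 mm) begins 54 mm behind the grasp point. The pads swing forward as they close: fully open they stand 13 mm farther back than shut.
Start: joints at [1.504, 0.385, 0.008, 0, -1.194, -0.259], TCP at [200.009, 592.111, 231.312] pointing down, gripper open.
Joint ranges: [-3.14, 3.14], [-1.21, 2.06], [-1.07, 1.41], [-3.16, 2.05], [-2.99, -0.16], [-3.1, 3.1]. Speed limits (rad/s): [2.79, 2.79, 3.14, 3.14, 3.14, 3.14].

## Interface

Orientations are given as a unit quaternion [x, y, z, w].
In Python, from bench import arm gives the robot as it stands.
- The arm moves only by the tool play_rows, never from a script. Its argument "motion" is one flat list of numbers, 7 for each row, row after row: the opening in per cent of the stroke, from 0 (shut) to 100 (fully open), then the shift along the world's x, y, z in cm, then the turn, a rotation vector about the world's x, y, z in degrees. A call has 1 to 5 rows; each row is the pose to reach, as a shift and turn from the pose commanded when the call began; what a row does not reach only later rows make up. A row lasts 1/8 s, in which the tool goes at most 62.5 mm and 10.7 degrees, less where a joint would pass 70% of its speed; a pose out of reach is approached as far as the arm can. A call with a gripper value outside its range is refused whole. The fingers move at their own pace and stop on an object; the grip force is fixed at half the most. Time passes only in rows, so rows that repeat a pose let the fingers close. It gives the time, the measured TCP pose, the force and the opening at its end, in the units of the state.
- arm.read_state(): the state, without advancing time (a new reading comes with each control period).
- arm.get_image(name): name is "scene" or "top"; returns (picture, depth): 480x640x3 uint8, red, green, blue; 480x640 float32, mm along the optical axis (not along the pixel's ray), 0 where there is no reading.
- arm.camera_info(name): a dict with "fovy" (degrees; the focal length in pixels is half the picture's height over the tangent of half this angle, whatever the lens; pixels are square), "cx", "cy" (the principal point, pixels), "R" (3x3) and "t" (3): a world point X has camera coordinates R X + t. Camera axes: x right, y down, z forward; pixel columns grow to the right and rows downward; lengths in mm; the calibration is good to about 2 mm. A picture is of the moment at which its call begins. camera_info takes no time and is no camera call.
- arm.job_done(): hands the job in, once; it reports no verdict.
Trained networks look in the newest picture that a camera, given by its name, has taken for a name from the list of things; names that differ only in an ending like _2 or _b are one class to them, and where a whole thing is asked for, a point or a joint stands for the part that bears it (a point fixed in the world has none). Each returns a list of dicts, best first, with "confidence" (0 to 1); they miss things now and then, are a little off and sometimes report something else, mostly with a low value. They report only what shows in the picture. A call takes as long as a camera call. They do not tell look-alikes from the thing itself.
- arm.outline_of(thing, camera): "mask" (480x640 bool, what is visible of it) and "extent" ([left, top, width, height] in pixels, round what is visible of it).
- arm.place_of(thing, camera): "uv" ([column, row] in pixels: a listed point, or the origin of a listed thing).
The state is a dict: "clock": time; "joints": joint angles; "joint_vel": joint speeds; "joint_efforts": joint torques, N m; "position": TCP position; "ee_rot": TCP orientation; "contact_force": force on the tool from outside, world axes, zero at the start; "wrist_torque": the same for the moment, N m; "gripper_width": finger opening in mm.
Only numpy, scipy, OpenCV 4.12 (cv2) and the standard library are available. Lean on these libraries where they do the work, as an engineer would, in place of code of your own. Each camera call takes 0.05 s, during which the arm holds its last target.

## Working session

There is one attempt and no reset: what is moved stays moved. The work goes in short steps, Python scripts to look and compute and a tool call to move; the robot and the scene stay as the last step left them, time stands still between calls to the robot, and variables do not carry over. Pictures are saved under pics/ and viewed, and the job is handed in when it is done.

Besides the shell and the picture viewer there is one more tool, called by a JSON object that holds its "api" and its "payload", one argument or row to a line. play_rows: Moves the arm, as the interface text tells. Its arguments: {"type":"object","properties":{"motion":{"type":"array","items":{"type":"number"}}},"required":["motion"]}

```bash
ls; mkdir -p pics
cat > h.py <<'E'
import numpy as np,cv2
from bench import arm
def save(n,im): cv2.imwrite('pics/'+n,cv2.cvtColor(im,cv2.COLOR_RGB2BGR))
E
python3 - <<'E'
from h import *
print(arm.read_state(), arm.grip_depth)
for c in ("scene","top"):
    im,d=arm.get_image(c); save(c+'0.png',im); np.savez('pics/'+c+'0.npz',im=im,d=d)
    print(c,arm.camera_info(c))
E
```

```text
pics
{'clock': 0.0, 'joints': array([ 1.50360951e+00,  3.85561432e-01,  6.67085421e-03, -5.26290007e-04,
       -1.19399230e+00, -2.58598394e-01]), 'joint_vel': array([-0.00051848, -0.00049975,  0.00101743,  0.00037987, -0.00016812,
       -0.00035363]), 'joint_efforts': array([ 1.94026499e-03, -3.92286515e+01,  1.88403636e+01,  4.18604091e+00,
       -4.63831821e-03,  1.29723432e-06]), 'position': array([199.82285205, 591.59846856, 230.23220485]), 'ee_rot': array([ 9.86745994e-01, -1.62268897e-01, -1.43768645e-04,  1.06187270e-03]), 'contact_force': array([-0.68185034, -0.30705323, -0.30571098]), 'wrist_torque': array([-0.04367478, -0.02587089, -0.01461857]), 'gripper_width': 84.83827854725753} 18.700000000000003
scene {'fovy': 43.66631717206147, 'cx': 320.83521491338104, 'cy': 237.94273602473655, 'R': array([[ 0.66755254,  0.74446204,  0.01224253],
       [ 0.48896375, -0.42593092, -0.7612472 ],
       [-0.56150517,  0.51415866, -0.64834622]]), 't': array([-394.06800052, -240.25960497, 1987.56550162])}
top {'fovy': 48.31607623533366, 'cx': 320.07778558544817, 'cy': 233.64248255859553, 'R': array([[-0.01622365, -0.99986018,  0.00405137],
       [-0.9932639 ,  0.01565141, -0.11481224],
       [ 0.11473278, -0.00588675, -0.99337895]]), 't': array([  17.24829132,  578.06763258, 1124.16387996])}
```

View pics/scene0.png

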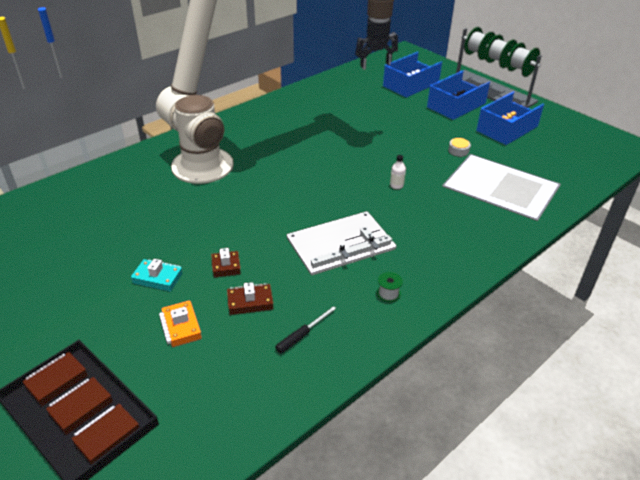

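View pics/top0.png

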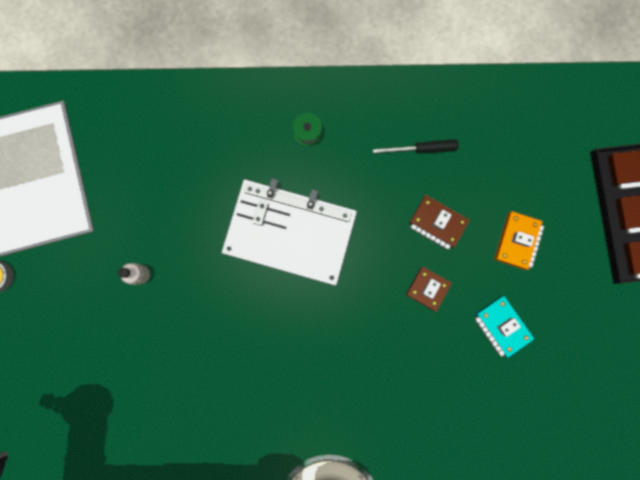

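The top view shows these candidates:
- Long brown block with white connectors on its lower-left side, at (440,221).
- Short brown block without connectors, at (430,288).
- Orange look-alike at (521,240) and turquoise look-alike at (505,326).
- Brown boards in the tray at the far right, which have no grip block.

The one at (440,221) fits. The plate is at (290,232), with its rail on the upper edge and the stop near (261,212).

```bash
cat > meas.py <<'E'
from h import *
def K(c):
    i=arm.camera_info(c); f=240/np.tan(np.radians(i['fovy']/2)); return f,i
def ray(c,uv):
    f,i=K(c); R=np.array(i['R']);t=np.array(i['t'])
    d=R.T@np.array([(uv[0]-i['cx'])/f,(uv[1]-i['cy'])/f,1.]); return -R.T@t,d
def onz(c,uv,z):
    o,d=ray(c,uv); return o+d*(z-o[2])/d[2]
def tri(a,ua,b,ub):
    o1,d1=ray(a,ua);o2,d2=ray(b,ub)
    s=np.linalg.lstsq(np.c_[d1,-d2],o2-o1,rcond=None)[0]
    p,q=o1+s[0]*d1,o2+s[1]*d2; return (p+q)/2,np.linalg.norm(p-q)
def proj(c,X):
    f,i=K(c); p=np.asarray(i['R'])@X+i['t']; return np.array([f*p[0]/p[2]+i['cx'],f*p[1]/p[2]+i['cy']])
def cloud(c,d):
    f,i=K(c); v,u=np.mgrid[0:480,0:640]; 
    P=np.stack([(u-i['cx'])/f*d,(v-i['cy'])/f*d,d],-1)
    return (P-np.array(i['t']))@np.array(i['R'])
E
python3 - <<'E'
from meas import *
for n in ("jig_center","corner","rail","stop","nest","spare_center"):
    r={}
    for c in ("top","scene"):
        L=arm.place_of(n,c); r[c]=L
        print(n,c,[(np.round(x['uv'],1),round(x['confidence'],2)) for x in L[:4]])
    if r['top'] and r['scene']: print('   tri',tri('top',r['top'][0]['uv'],'scene',r['scene'][0]['uv']))
z=np.load('pics/top0.npz'); im,d=z['im'],z['d']
a=cv2.resize(im[180:340,390:560],None,fx=4,fy=4,interpolation=cv2.INTER_CUBIC)[:600]; save('cropjig.png',a)
a=cv2.resize(im[165:295,210:370],None,fx=4.6,fy=4.6,interpolation=cv2.INTER_CUBIC)[:600]; save('cropnest.png',a)
P=cloud('top',d)
for uv in [(440,225),(443,218),(420,212),(430,288),(500,380),(290,232),(330,260),(261,212),(330,206)]:
    print(uv,np.round(P[uv[1],uv[0]],1))
E
```

```text
jig_center top [(array([523.2, 241. ]), 0.9), (array([439.2, 218.4]), 0.74)]
jig_center scene [(array([248.3, 297.9]), 0.96), (array([156.2, 268.7]), 0.84), (array([183.7, 317.5]), 0.73)]
   tri (array([ 601.96620601, -345.24014218,   98.43746012]), np.float64(157.04748376990142))
corner top [(array([268.2, 199.4]), 0.78), (array([310.4, 129.2]), 0.56)]
corner scene [(array([370.5, 244.6]), 0.6)]
   tri (array([659.28871622, 122.39228498,  14.74569489]), np.float64(2.37822852771513))
rail top [(array([294.8, 204.3]), 0.73), (array([269.2, 200.2]), 0.26)]
rail scene [(array([349.8, 252.8]), 0.73)]
   tri (array([645.4757923 ,  60.86664989,  11.64071097]), np.float64(5.1358640070561465))
stop top [(array([261.8, 212.7]), 0.61)]
stop scene [(array([362.9, 235.8]), 0.5)]
   tri (array([625.63944829, 132.26811775,  20.93075835]), np.float64(7.235356111273023))
nest top [(array([287.3, 228.8]), 0.84)]
nest scene [(array([338.8, 241.9]), 0.91), (array([394.4, 183.1]), 0.36)]
   tri (array([589.72978407,  75.92280224,   6.88744748]), np.float64(11.075907593182883))
spare_center top [(array([428.9, 289. ]), 0.78)]
spare_center scene [(array([220.5, 258.9]), 0.73)]
   tri (array([ 452.05344613, -228.37102759,   28.52669321]), np.float64(11.208579933680527))
(440, 225) [ 590.7 -248.1   51.8]
(443, 218) [ 605.3 -254.6   54. ]
(420, 212) [ 623.8 -212.1   22.8]
(430, 288) [ 457.3 -221.2   52.7]
(500, 380) [ 257.2 -376.9   -3.7]
(290, 232) [585.6  74.2  10.6]
(330, 260) [522.  -12.8  16. ]
(261, 212) [628.  135.8  30.8]
(330, 206) [642.3 -15.1  10.8]
```

```bash
ls pics
```

```text
cropjig.png
cropnest.png
scene0.npz
scene0.png
top0.npz
top0.png
```

View pics/cropjig.png

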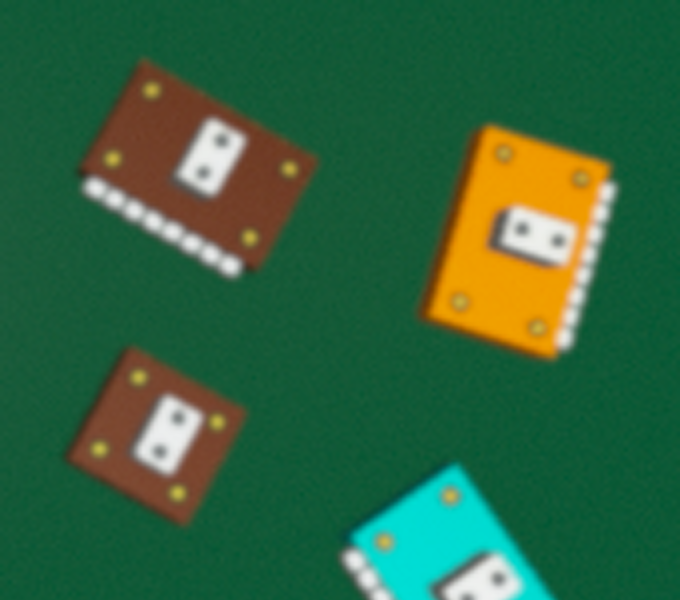

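View pics/cropnest.png

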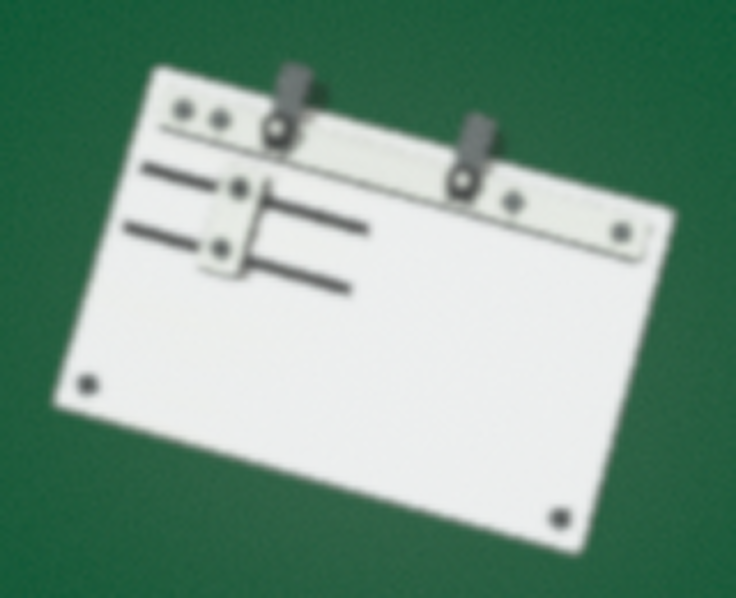

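Run:
```python
from meas import *
z=np.load('pics/top0.npz'); im,d=z['im'],z['d']
print('cam',ray('top',(320,240))[0], 'scene',ray('scene',(320,240))[0])
def J(p): return onz('top',(p[0]/4+390-.375,p[1]/4+180-.375),24)[:2]
S=[J(p) for p in [(151,90),(289,168),(250,237),(112,158)]]
C=[J(p) for p in [(143,60),(318,158),(257,270),(82,172)]]
for Q in (S,C):
    Q=np.array(Q); e=(Q[0]-Q[1]+Q[3]-Q[2])/2; w=(Q[0]-Q[3]+Q[1]-Q[2])/2
    print('jig',Q.mean(0),np.linalg.norm(e),np.linalg.norm(w),'yaw from y',np.arctan2(-e[0],e[1]),'x',np.arctan2(w[1],w[0]))
# grip block top
hsv=cv2.cvtColor(im,cv2.COLOR_RGB2HSV)
w=((hsv[...,1]<60)&(hsv[...,2]>150)).astype(np.uint8)
m=np.zeros_like(w);m[205:232,430:455]=w[205:232,430:455]
n,l,st,ce=cv2.connectedComponentsWithStats(m); k=1+np.argmax(st[1:,4])
bp=cv2.boxPoints(cv2.minAreaRect(np.argwhere(l==k)[:,::-1].astype(np.float32)))
B=np.array([onz('top',p,52)[:2] for p in bp]); print('grip',B.round(1).tolist(),B.mean(0),np.linalg.norm(np.diff(B,axis=0),axis=1)); 
for i in (0,1):
    e=B[i+1]-B[i]; print(np.arctan2(e[1],e[0]))
P=cloud('top',d); mm=(P[...,2]>40)&(l>=0); mm[:205]=0;mm[232:]=0;mm[:,:430]=0;mm[:,455:]=0
print('depth block',P[mm].mean(0),mm.sum())
def N(p,z): return onz('top',(p[0]/4.6+210-.39,p[1]/4.6+165-.39),z)[:2]
C=np.array([N(p,12) for p in [(155,66),(677,210),(583,553),(53,404)]])
e=(C[0]-C[1]+C[3]-C[2])/2; v=(C[0]-C[3]+C[1]-C[2])/2
print('nest',C.mean(0),np.linalg.norm(e),np.linalg.norm(v),np.arctan2(-e[0],e[1]),np.arctan2(v[1],v[0]))
yaw=(np.arctan2(-e[0],e[1])+np.arctan2(v[1],v[0]))/2
Rn=np.array([[np.cos(yaw),-np.sin(yaw)],[np.sin(yaw),np.cos(yaw)]])
loc=lambda p:(Rn.T@(p-C.mean(0))).round(1)
for nm,p,zz in [('railL',(160,127),12),('railR',(640,262),12),('stopfar',(268,183),12),('stopnear',(244,276),12),('stopface top',(268,183),32),('sn',(240,274),32),('stopleft',(200,268),32),('screw1',(238,188),35),('screw2',(221,248),35),('knob1',(278,130),57),('knob2',(463,182),57)]:
    print(nm,N(p,zz),loc(N(p,zz)))
print('yaw',yaw)
for r in [arm.outline_of('jig_center','top')]: print([(x['extent'],x['confidence']) for x in r])
```

```text
cam [ 445.47509983   14.81598324 1183.02009386] scene [1496.56763762 -830.88933663 1110.55801574]
jig [ 604.38329904 -254.37815966] 86.15307969807394 43.94992207071885 yaw from y -0.5431103150846316 x -0.5492689067255113
jig [ 603.50555162 -254.05497445] 108.83358346010888 71.08946923717775 yaw from y -0.5361949034389758 x -0.5308976696537814
grip [[594.3, -234.3], [626.3, -253.9], [613.9, -274.4], [581.9, -254.7]] [ 604.07881277 -254.30007155] [37.58051696 23.95232437 37.53816046]
-0.5500394796196003
-2.117122651539421
depth block [ 598.49138386 -245.38176893   85.73808518] 199
nest [587.04672582  75.59403536] 262.0592673999478 170.58081902085397 -0.2887971829813473 -0.28844632166446627
railL [676.00653205 174.50473743] [ 57.1 120.1]
railR [606.58146321 -55.87800834] [  56.1 -120.5]
stopfar [647.79552425 122.50725921] [44.9 62.3]
stopnear [602.7810904  134.24048242] [-1.6 60.7]
stopface top [644.34006818 120.66798631] [42.1 59.5]
sn [601.07523167 134.0821074 ] [-3.2 60.1]
stopleft [604.225499   152.92551573] [-5.5 79. ]
screw1 [641.64976339 134.56263258] [35.6 72.1]
screw2 [613.15942752 142.66633555] [ 5.9 71.7]
knob1 [664.88679348 113.60144471] [63.8 58.6]
knob2 [639.08735415  28.04035664] [ 63.4 -30.8]
yaw -0.28862175232290677
[([414.0, 196.0, 50.9, 50.5], 0.89), ([251.7, 202.5, 18.5, 23.5], 0.66), ([498.7, 213.2, 45.4, 56.9], 0.64), ([474.7, 294.3, 59.3, 64.3], 0.55)]
```

The crop confirms the target: a brown block with four brass screws, white connectors along its lower-left side, and a grip block at (443,218). The nest crop shows the rail along the upper edge, and the stop's face in line with the left clamp knob.

Measured values, which match the given sizes to within 3 mm:

| Item | Position (mm) | Yaw (rad) |
|---|---|---|
| Jig | (604, -254) | -0.545 |
| Nest | (587, 76) | -0.289 |
| Corner, in the plate's axes | about (56.5, 62) | - |

Next I'll check the heights by triangulation, then move.

Run:
```python
from meas import *
z=np.load('pics/scene0.npz'); im=z['im']
for X in ([604,-254,52],[604,-254,0],[609.6,76.2,64]): print(X,proj('scene',np.array(X)))
r=arm.place_of('jig_center','scene'); t=arm.place_of('jig_center','top')
for a in t: print(a['uv'],[ (np.round(p,1),round(q,1)) for p,q in [tri('top',a['uv'],'scene',b['uv']) for b in r]])
a=cv2.resize(im[200:340,210:410],None,fx=4,fy=4,interpolation=cv2.INTER_CUBIC); 
for X in ([594.3,-234.3,52],[626.3,-253.9,52],[613.9,-274.4,52],[581.9,-254.7,52]):
    p=proj('scene',np.array(X)); cv2.circle(a,(int((p[0]-210+.375)*4),int((p[1]-200+.375)*4)),3,(0,0,255),-1)
yaw=-.2886;Rn=np.array([[np.cos(yaw),-np.sin(yaw)],[np.sin(yaw),np.cos(yaw)]])
for q in [(85,130,12),(85,-130,12),(-85,130,12),(-85,-130,12),(56.5,62,12),(56.5,62,32),(4.5,62,32),(56.5,-120,32)]:
    p=proj('scene',np.r_[np.array([587.,75.6])+Rn@q[:2],q[2]]); cv2.circle(a,(int((p[0]-210+.375)*4),int((p[1]-200+.375)*4)),2,(255,0,0),-1)
save('scenecrop.png',a)
```

```text
[604, -254, 52] [248.45417148 287.86273836]
[604, -254, 0] [249.81065689 302.37684032]
[609.6, 76.2, 64] [346.49770903 229.42434879]
[523.2, 241.0] [(array([ 602. , -345.2,   98.4]), np.float64(157.0)), (array([ 526.9, -411.6,  155.3]), np.float64(62.7)), (array([ 559.9, -424.6,   32.8]), np.float64(15.5))]
[439.2, 218.4] [(array([ 607.7, -256.4,   20.7]), np.float64(5.4)), (array([ 542.6, -330.5,  128.7]), np.float64(225.0)), (array([ 573.8, -334.7,  -17.6]), np.float64(163.8))]
```

View pics/scenecrop.png

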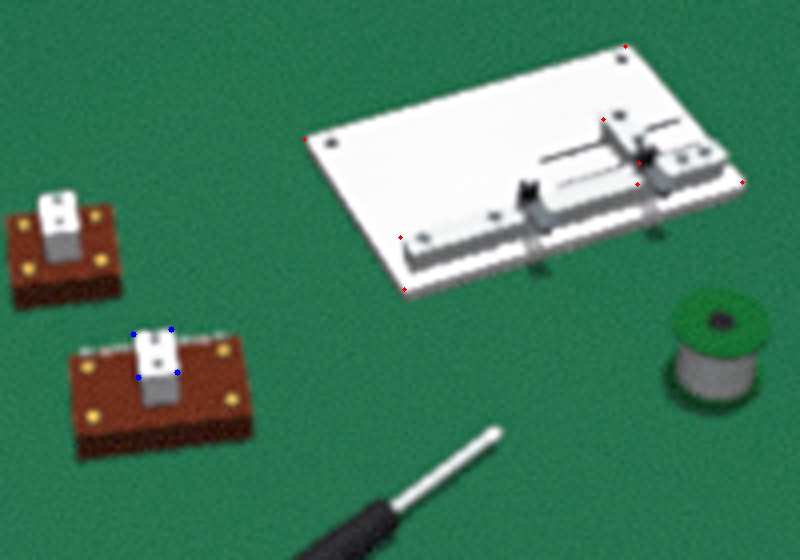

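{"api": "play_rows", "payload": {
  "motion": [100,2.0,-4.0,0,0,0,-2,100,4.5,-9.5,0,0,0,-4,100,7.2,-15.2,0,0,0,-7,100,10,-21,0,0,0,-10,100,12.9,-27,0,0,0,-12.7]
}}

```text
clock: 1.48
position: [326.7, 326.3, 231.7]
ee_rot: [0.963, -0.271, 0.0, -0.0]
contact_force: [0.1, -0.3, 0.1]
gripper_width: 85.3
```

The second view agrees. The projected grip-block top (z 52) and the plate and stop corners (z 12 and 32) land on their features to within 1–2 px.

{"api": "play_rows", "payload": {
  "motion": [100,2.8,-5.9,0,0,0,0,100,5.6,-11.8,0,0,0,0,100,8.4,-17.7,0,0,0,0,100,11.2,-23.6,0,0,0,0,100,14,-29.5,0,0,0,0]
}}

```text
clock: 2.1
position: [460.8, 43.9, 231.9]
ee_rot: [0.963, -0.27, 0.001, -0.0]
contact_force: [0.8, -0.4, -0.2]
gripper_width: 85.3
```

{"api": "play_rows", "payload": {
  "motion": [100,2.8,-5.9,0,0,0,0,100,5.6,-11.8,-2,0,0,0,100,8.4,-17.7,-5,0,0,0,100,11.5,-23.8,-8,0,0,0,100,13.5,-28.1,-11,0,0,0]
}}

```text
clock: 2.72
position: [587.6, -218.9, 132.5]
ee_rot: [0.963, -0.27, 0.001, 0.0]
contact_force: [1.5, 1.1, -0.2]
gripper_width: 85.5
```

{"api": "play_rows", "payload": {
  "motion": [100,0,0,-2,0,0,0,100,0,0,-4,0,0,0,100,0,0,-4,0,0,0,100,0,0,-4,0,0,0]
}}

```text
clock: 3.22
position: [587.0, -216.9, 93.8]
ee_rot: [0.963, -0.27, 0.001, 0.0]
contact_force: [0.6, 0.6, -0.0]
gripper_width: 85.7
```

Run:
```python
from h import *
print(arm.read_state())
im,d=arm.get_image('scene'); save('s1.png',cv2.resize(im[200:350,150:350],None,fx=4,fy=4,interpolation=cv2.INTER_CUBIC))
im,d=arm.get_image('top'); save('t1.png',cv2.resize(im[150:300,360:560],None,fx=4,fy=4,interpolation=cv2.INTER_CUBIC))
```

```text
{'clock': 3.225, 'joints': array([-9.55317862e-02,  5.07669279e-01, -1.65157318e-01,  5.32754314e-04,
       -8.96398285e-01,  1.11909699e+00]), 'joint_vel': array([ 3.09138449e-03, -1.50907113e-02,  6.73181901e-03, -4.54587724e-05,
        3.24464203e-03,  1.22805884e-04]), 'joint_efforts': array([-1.37555273e-01, -4.13145339e+01,  1.54653329e+01,  3.44002068e+00,
       -1.62429025e-02, -7.38589938e-05]), 'position': array([ 587.00340646, -216.90510421,   93.75639257]), 'ee_rot': array([ 9.62844785e-01, -2.70054179e-01,  8.10176201e-04,  6.57147302e-05]), 'contact_force': array([ 0.57160377,  0.64286223, -0.00070344]), 'wrist_torque': array([0.00297122, 0.01419827, 0.015737  ]), 'gripper_width': 85.67881953016597}
```

View pics/s1.png

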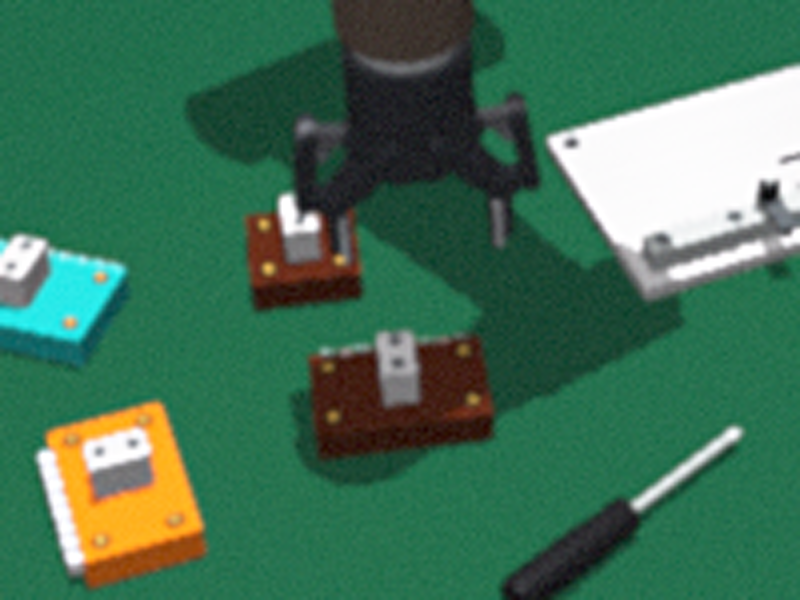

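View pics/t1.png

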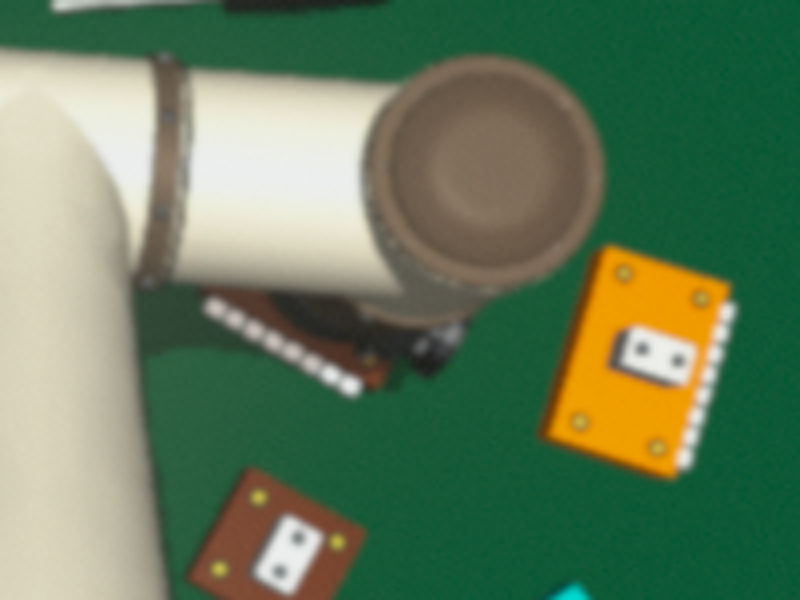

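The arm is short of the jig at (587,-217). The jig hasn't moved. I'll correct by (1.7, -3.7) cm.

{"api": "play_rows", "payload": {
  "motion": [100,0.9,-2,0,0,0,0,100,1.7,-3.7,0,0,0,0,100,1.7,-3.7,0,0,0,0,100,1.7,-3.7,0,0,0,0]
}}

```text
clock: 3.82
position: [603.2, -253.4, 93.3]
ee_rot: [0.963, -0.27, 0.0, -0.0]
contact_force: [-0.0, 0.6, 0.1]
gripper_width: 85.1
```

Run:
```python
from h import *
im,d=arm.get_image('scene'); save('s2.png',cv2.resize(im[200:350,150:350],None,fx=4,fy=4,interpolation=cv2.INTER_CUBIC))
```

```text
(no output)
```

View pics/s2.png

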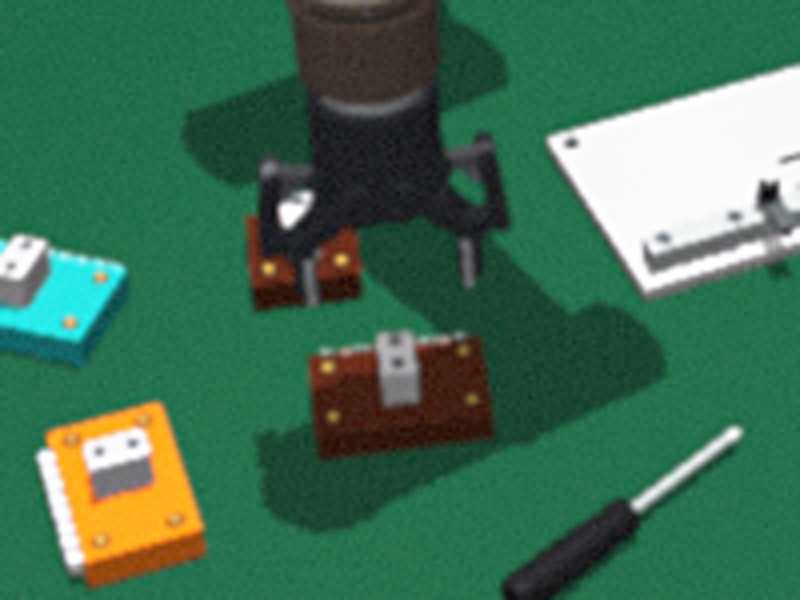

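The jaws straddle the grip block: the tips at crop x 310 and 467 centre on 388, and the block is at 396. Now I'll lower the arm.

{"api": "play_rows", "payload": {
  "motion": [100,0,-0.1,-2,0,0,0,100,0,-0.1,-4,0,0,0,100,0,-0.1,-5.5,0,0,0,100,0,-0.1,-6.5,0,0,0,100,0,-0.1,-6.5,0,0,0]
}}

```text
clock: 4.5
position: [603.0, -254.6, 27.1]
ee_rot: [0.963, -0.27, -0.001, 0.0]
contact_force: [0.7, 0.7, 0.4]
gripper_width: 85.2
```

Run:
```python
from h import *
im,d=arm.get_image('scene'); save('s3.png',cv2.resize(im[220:340,170:330],None,fx=5,fy=5,interpolation=cv2.INTER_CUBIC))
print(arm.read_state()['position'],arm.read_state()['contact_force'])
```

```text
[ 603.47415449 -254.81797219   27.82758832] [-0.38277195  0.17420847  0.91256376]
```

View pics/s3.png

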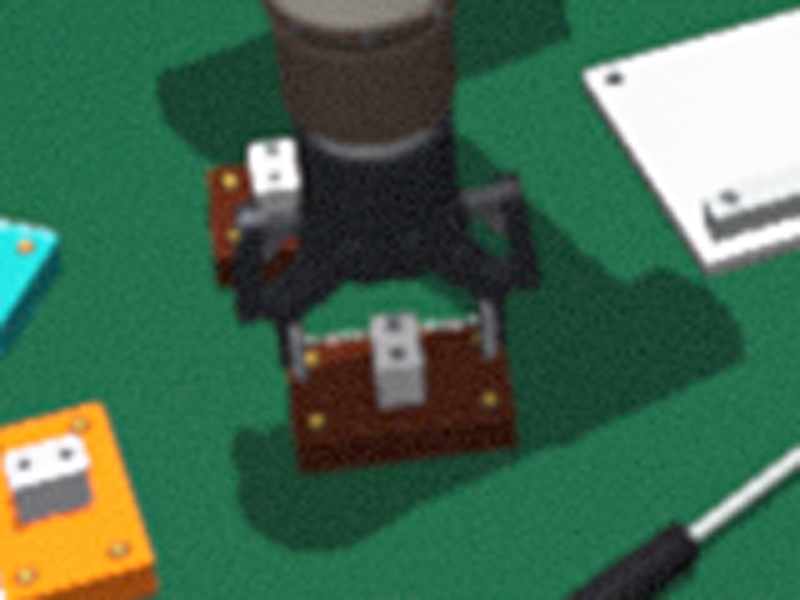

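Run:
```python
from meas import *
for s in (-1,1):
  for zz in (40,):
    y=np.array([np.sin(.547),np.cos(.547)])*42.5*s; x=np.array([np.cos(.547),-np.sin(.547)])*11
    for k in (-1,1):
      p=proj('scene',np.r_[np.array([603.3,-254.6])+y+k*x,zz]); print(s,k,(p-[170,220])*5+2)
```

```text
-1 -1 [306.72734963 353.04296707]
-1 1 [309.88673601 384.45499274]
1 -1 [476.59434464 332.37534455]
1 1 [481.60077701 363.29584972]
```

The fingertips are where predicted, so I'll close the gripper.

{"api": "play_rows", "payload": {
  "motion": [0,0,0,0,0,0,0,0,0,0,0,0,0,0,0,0,0,0,0,0,0,0,0,0,0,0,0,0,0,0,0,0,0,0,0]
}}

```text
clock: 5.18
position: [603.8, -254.9, 28.3]
ee_rot: [0.963, -0.27, 0.001, -0.0]
contact_force: [0.3, 0.5, 2.1]
gripper_width: 20.8
```

{"api": "play_rows", "payload": {
  "motion": [0,0,0,0,0,0,0,0,0,0,1,0,0,0,0,0,0,3,0,0,0,0,0,0,4,0,0,0,0,0,0,4,0,0,0]
}}

```text
clock: 5.8
position: [603.4, -254.9, 68.2]
ee_rot: [0.963, -0.27, 0.0, -0.0]
contact_force: [0.8, 0.2, -4.0]
gripper_width: 20.7
```

Run:
```python
from h import *
im,d=arm.get_image('scene'); save('s4.png',cv2.resize(im[220:340,170:330],None,fx=5,fy=5,interpolation=cv2.INTER_CUBIC))
s=arm.read_state(); print(s['position'],s['contact_force'],s['wrist_torque'],s['gripper_width'])
```

```text
[ 602.87311127 -254.73811902   67.40849399] [-0.63863237  0.31952597 -4.68138016] [ 0.00040056  0.01561546 -0.04557192] 20.56962308327037
```

View pics/s4.png

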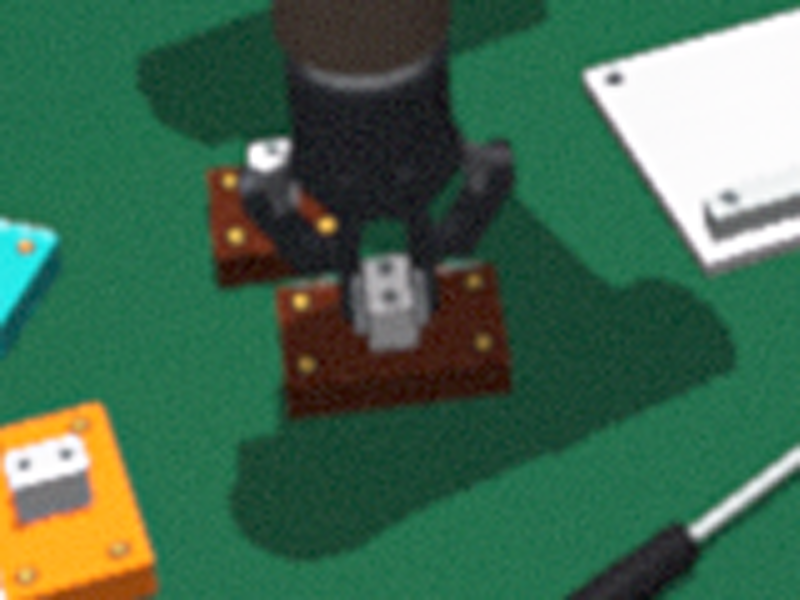

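The jig is held level, with a width of about 21 mm and a weight of about 4 N. Next I'll lift it further and carry it across, turning +14.9°.

{"api": "play_rows", "payload": {
  "motion": [0,0,1,2,0,0,1,0,-0.2,4,3,0,0,4,0,-0.5,8,3,0,0,8,0,-0.8,12,3,0,0,12,0,-1,16,3,0,0,14.9]
}}

```text
clock: 6.48
position: [593.2, -93.1, 98.8]
ee_rot: [0.99, -0.142, 0.0, -0.0]
contact_force: [-0.4, -0.1, -3.1]
gripper_width: 21.0
```

{"api": "play_rows", "payload": {
  "motion": [0,-0.3,4,0,0,0,0,0,-0.6,8,0,0,0,0,0,-0.8,11.5,0,0,0,0,0,-1,14.5,0,0,0,0,0,-1,15.8,0,0,0,0]
}}

```text
clock: 7.1
position: [583.2, 65.2, 98.7]
ee_rot: [0.99, -0.142, 0.0, -0.0]
contact_force: [-0.9, 0.5, -3.1]
gripper_width: 21.1
```

{"api": "play_rows", "payload": {
  "motion": [0,0,0,0,0,0,0,0,0,0,0,0,0,0]
}}

```text
clock: 7.35
position: [583.2, 62.5, 97.9]
ee_rot: [0.99, -0.143, -0.0, 0.0]
contact_force: [0.3, 0.6, -3.8]
gripper_width: 21.0
```

Run:
```python
from h import *
im,d=arm.get_image('scene'); save('s5.png',cv2.resize(im[160:310,260:420],None,fx=4,fy=4,interpolation=cv2.INTER_CUBIC))
im,d=arm.get_image('top'); save('t5.png',cv2.resize(im[165:315,210:370],None,fx=4,fy=4,interpolation=cv2.INTER_CUBIC))
s=arm.read_state(); print(s['position'],s['ee_rot'],s['contact_force'],s['wrist_torque'],s['gripper_width'])
```

```text
[583.2451628   62.14606511  97.76718291] [ 9.89603190e-01 -1.43824525e-01 -1.37926736e-04  1.15045615e-04] [-0.47066813 -0.30850267 -3.52069039] [0.00172504 0.05591702 0.04321565] 20.761088757825558
```

View pics/s5.png

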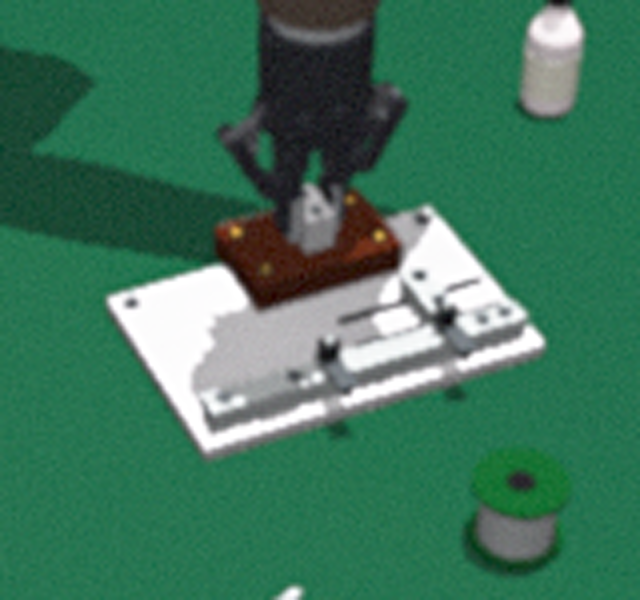

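View pics/t5.png

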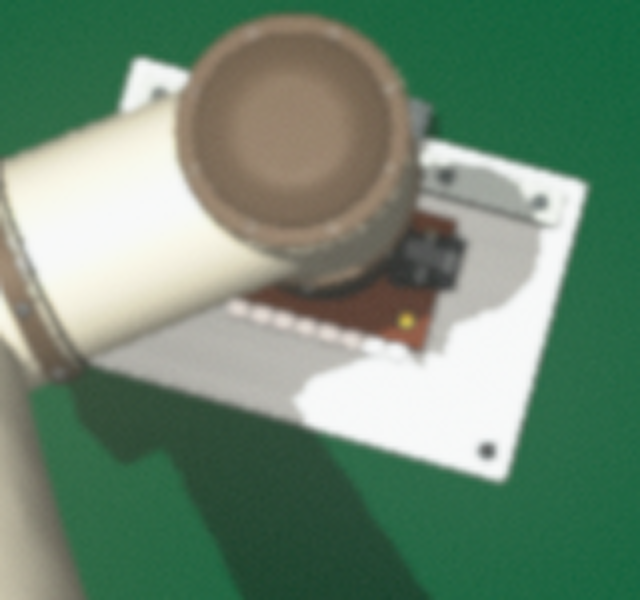

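The jig is held parallel to the rail, with its connectors facing away from it. Touchdown is expected at TCP z ≈ 40, so I'll lower to about 42 and then feel for contact.

{"api": "play_rows", "payload": {
  "motion": [0,0,0,-2,0,0,0,0,0,0,-4,0,0,0,0,0,0,-5,0,0,0,0,0,0,-5.5,0,0,0,0,0,0,-5.5,0,0,0]
}}

```text
clock: 8.07
position: [583.5, 63.0, 42.9]
ee_rot: [0.99, -0.143, 0.0, 0.0]
contact_force: [-0.5, 0.2, -2.8]
gripper_width: 20.9
```

{"api": "play_rows", "payload": {
  "motion": [0,0,0,-0.1,0,0,0,0,0,0,-0.2,0,0,0,0,0,0,-0.2,0,0,0]
}}

```text
clock: 8.45
position: [583.4, 63.2, 41.0]
ee_rot: [0.99, -0.143, 0.0, -0.0]
contact_force: [0.8, 0.5, -2.7]
gripper_width: 21.2
```

```bash
cat > st.py <<'E'
from h import *
s=arm.read_state(); a=np.array([.9586,-.2846]); b=np.array([.2846,.9586])
p=s['position'][:2]-[587.05,75.6]; f=s['contact_force']
q=s['ee_rot']; print('clk',round(s['clock'],2),'nest xy',(a@p).round(1),(b@p).round(1),'z',s['position'][2].round(1),'yaw',round(float(2*np.arctan2(q[1],q[0])),4),'F nest',(a@f[:2]).round(1),(b@f[:2]).round(1),f[2].round(1),'T',s['wrist_torque'].round(2),'w',round(s['gripper_width'],1))
E
python3 st.py
```

```text
clk 8.45 nest xy -0.0 -12.9 z 41.0 yaw -0.2872 F nest 0.6 0.7 -2.7 T [-0.01 -0.02  0.02] w 21.2
```

{"api": "play_rows", "payload": {
  "motion": [0,0,0,-0.05,0,0,0,0,0,0,-0.1,0,0,0,0,0,0,-0.15,0,0,0,0,0,0,-0.15,0,0,0]
}}

```text
clock: 8.95
position: [583.6, 63.2, 40.3]
ee_rot: [0.99, -0.143, 0.0, -0.0]
contact_force: [-2.5, 1.5, 5.1]
gripper_width: 21.1
```

```bash
python3 st.py
```

```text
clk 8.95 nest xy 0.3 -12.9 z 40.3 yaw -0.2869 F nest -2.8 0.7 5.1 T [ 0.01  0.8  -0.01] w 21.1
```

The jig touched down at z ≈ 40.3, as expected for the 12 mm plate. Now I'll slide it diagonally, 17 mm along the plate's x and 16 mm along y.

{"api": "play_rows", "payload": {
  "motion": [0,0.5,0.25,0,0,0,0,0,1.0,0.5,0,0,0,0,0,1.5,0.75,0,0,0,0,0,2.05,1.05,0,0,0,0,0,2.05,1.05,0,0,0,0]
}}

```text
clock: 9.57
position: [605.2, 73.8, 40.3]
ee_rot: [0.99, -0.143, 0.001, -0.0]
contact_force: [-0.2, -0.1, 5.4]
gripper_width: 21.2
```

```bash
python3 st.py
```

```text
clk 9.57 nest xy 17.9 3.5 z 40.3 yaw -0.2868 F nest -0.2 -0.1 5.4 T [-0.25  0.07 -0.04] w 21.2
```

Now I'll feel for the rail with small steps along the plate's +x.

{"api": "play_rows", "payload": {
  "motion": [0,0.1,-0.03,0,0,0,0,0,0.2,-0.06,0,0,0,0,0,0.2,-0.06,0,0,0,0]
}}

```text
clock: 9.95
position: [606.1, 73.4, 40.3]
ee_rot: [0.99, -0.143, 0.001, -0.0]
contact_force: [-1.1, 1.2, 6.6]
gripper_width: 20.8
```

```bash
python3 st.py
```

```text
clk 9.95 nest xy 18.9 3.4 z 40.3 yaw -0.287 F nest -1.4 0.8 6.6 T [ 0.22  0.77 -0.03] w 20.8
```

{"api": "play_rows", "payload": {
  "motion": [0,0.05,-0.015,0,0,0,0,0,0.1,-0.03,0,0,0,0,0,0.1,-0.03,0,0,0,0]
}}

```text
clock: 10.32
position: [606.9, 73.1, 40.3]
ee_rot: [0.99, -0.143, 0.0, -0.0]
contact_force: [-3.6, 1.5, 7.1]
gripper_width: 21.1
```

```bash
python3 st.py
```

```text
clk 10.32 nest xy 19.8 3.3 z 40.3 yaw -0.287 F nest -3.9 0.4 7.1 T [ 0.22  0.84 -0.02] w 21.1
```

{"api": "play_rows", "payload": {
  "motion": [0,0.05,-0.015,0,0,0,0,0,0.1,-0.03,0,0,0,0,0,0.1,-0.03,0,0,0,0]
}}

```text
clock: 10.7
position: [607.1, 73.0, 40.3]
ee_rot: [0.99, -0.143, -0.0, -0.0]
contact_force: [-5.4, 2.9, 8.2]
gripper_width: 21.2
```

```bash
python3 st.py
```

```text
clk 10.7 nest xy 19.9 3.2 z 40.3 yaw -0.2876 F nest -6.0 1.3 8.2 T [ 0.76  1.41 -0.08] w 21.2
```

The rail is felt at nest x ≈ 19.9. Now I'll move toward the stop along the plate's +y.

{"api": "play_rows", "payload": {
  "motion": [0,0.03,0.1,0,0,0,0,0,0.06,0.2,0,0,0,0,0,0.06,0.2,0,0,0,0]
}}

```text
clock: 11.08
position: [607.3, 73.6, 40.3]
ee_rot: [0.99, -0.144, -0.001, 0.001]
contact_force: [-4.8, -2.7, 8.6]
gripper_width: 20.8
```

```bash
python3 st.py
```

```text
clk 11.07 nest xy 20.0 3.9 z 40.3 yaw -0.2884 F nest -3.8 -4.0 8.6 T [-0.5   1.25 -0.21] w 20.8
```

{"api": "play_rows", "payload": {
  "motion": [0,0.015,0.05,0,0,0,0,0,0.03,0.1,0,0,0,0,0,0.03,0.1,0,0,0,0]
}}

```text
clock: 11.45
position: [607.6, 74.3, 40.3]
ee_rot: [0.99, -0.144, -0.001, 0.001]
contact_force: [-5.0, -2.9, 8.6]
gripper_width: 21.1
```

```bash
python3 st.py
```

```text
clk 11.45 nest xy 20.1 4.6 z 40.3 yaw -0.2888 F nest -3.9 -4.2 8.6 T [-0.78  1.23 -0.27] w 21.1
```

{"api": "play_rows", "payload": {
  "motion": [0,0.015,0.05,0,0,0,0,0,0.03,0.1,0,0,0,0,0,0.03,0.1,0,0,0,0]
}}

```text
clock: 11.82
position: [607.9, 75.3, 40.3]
ee_rot: [0.99, -0.144, -0.001, 0.001]
contact_force: [-4.9, -3.5, 9.7]
gripper_width: 21.0
```

```bash
python3 st.py
```

```text
clk 11.82 nest xy 20.1 5.6 z 40.3 yaw -0.2888 F nest -3.7 -4.8 9.7 T [-0.78  1.22 -0.29] w 21.0
```

{"api": "play_rows", "payload": {
  "motion": [0,0.015,0.05,0,0,0,0,0,0.03,0.1,0,0,0,0,0,0.03,0.1,0,0,0,0]
}}

```text
clock: 12.2
position: [608.2, 76.2, 40.3]
ee_rot: [0.99, -0.144, -0.001, 0.001]
contact_force: [-5.2, -3.3, 9.3]
gripper_width: 20.5
```

```bash
python3 st.py
```

```text
clk 12.2 nest xy 20.1 6.6 z 40.3 yaw -0.2889 F nest -4.1 -4.7 9.3 T [-0.75  1.2  -0.22] w 20.5
```

{"api": "play_rows", "payload": {
  "motion": [0,0.015,0.05,0,0,0,0,0,0.03,0.1,0,0,0,0,0,0.03,0.1,0,0,0,0]
}}

```text
clock: 12.58
position: [608.4, 77.1, 40.3]
ee_rot: [0.99, -0.144, -0.001, 0.001]
contact_force: [-4.2, -4.2, 10.1]
gripper_width: 21.2
```

```bash
python3 st.py
```

```text
clk 12.57 nest xy 20.1 7.6 z 40.3 yaw -0.2888 F nest -2.9 -5.3 10.1 T [-0.88  1.22 -0.27] w 21.2
```

{"api": "play_rows", "payload": {
  "motion": [0,0.015,0.05,0,0,0,0,0,0.03,0.1,0,0,0,0,0,0.03,0.1,0,0,0,0]
}}

```text
clock: 12.95
position: [608.4, 77.2, 40.3]
ee_rot: [0.99, -0.144, -0.001, 0.001]
contact_force: [-5.0, -6.6, 10.3]
gripper_width: 21.0
```

```bash
python3 st.py
```

```text
clk 12.95 nest xy 20.1 7.6 z 40.3 yaw -0.289 F nest -2.9 -7.8 10.3 T [-1.68  1.16 -0.23] w 21.0
```

The stop is felt at nest y ≈ 7.6. Next I'll press more firmly on both and check that the position stays put.

{"api": "play_rows", "payload": {
  "motion": [0,0.1,-0.03,0,0,0,0,0,0.2,-0.06,0,0,0,0,0,0.2,-0.06,0,0,0,0]
}}

```text
clock: 13.32
position: [608.5, 77.1, 40.4]
ee_rot: [0.99, -0.144, -0.003, 0.002]
contact_force: [-10.6, -3.7, 14.2]
gripper_width: 21.2
```

```bash
python3 st.py
```

```text
clk 13.32 nest xy 20.1 7.6 z 40.4 yaw -0.2895 F nest -9.1 -6.5 14.2 T [-0.56  2.59 -0.26] w 21.2
```

{"api": "play_rows", "payload": {
  "motion": [0,0.03,0.1,0,0,0,0,0,0.03,0.1,0,0,0,0]
}}

```text
clock: 13.58
position: [608.5, 77.2, 40.4]
ee_rot: [0.99, -0.144, -0.004, 0.002]
contact_force: [-10.7, -6.2, 14.2]
gripper_width: 20.7
```

```bash
python3 st.py;  python3 - <<'E'
from h import *
im,d=arm.get_image('scene'); save('s6.png',cv2.resize(im[190:290,280:410],None,fx=6,fy=6,interpolation=cv2.INTER_CUBIC))
im,d=arm.get_image('top'); save('t6.png',cv2.resize(im[165:315,210:370],None,fx=4,fy=4,interpolation=cv2.INTER_CUBIC))
E
```

```text
clk 13.57 nest xy 20.1 7.6 z 40.4 yaw -0.2895 F nest -8.5 -9.0 14.2 T [-1.39  2.61 -0.18] w 20.7
```

View pics/s6.png

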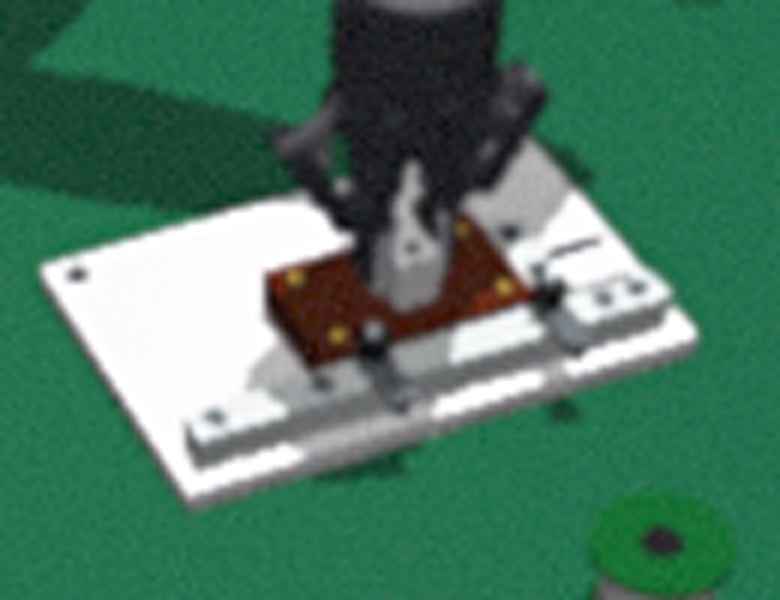

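View pics/t6.png

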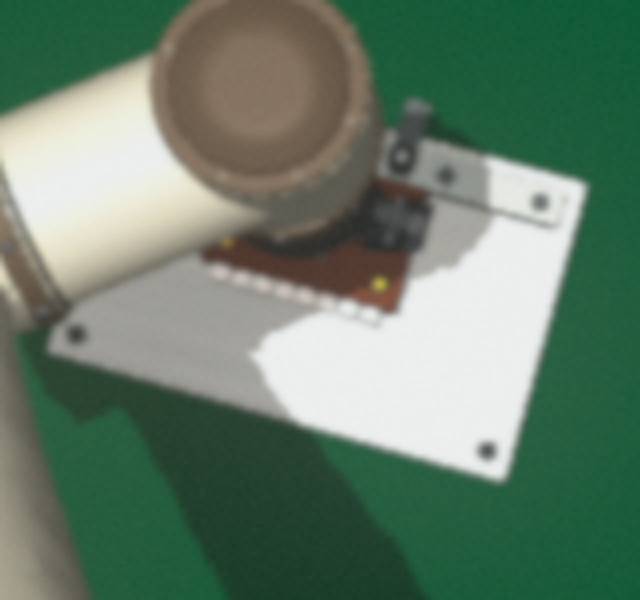

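The scene view shows the jig's top edge flush against the rail top and its end against the stop at crop (530,295). The position holds at (20.1, 7.6) while the forces rise. Before handing in I'll check the tool's tilt, because the jig has to lie flat.

```bash
cat > tilt.py <<'E'
from h import *
from scipy.spatial.transform import Rotation as R
t=R.from_quat(arm.read_state()['ee_rot']).as_matrix()[:,2]
a=np.array([.9586,-.2846,0]); b=np.array([.2846,.9586,0])
w=np.cross([0,0,-1],t); print('tilt deg about nest x,y:',np.degrees([a@w,b@w]).round(2),'world',np.degrees(w).round(2))
E
python3 tilt.py; python3 st.py
```

```text
tilt deg about nest x,y: [-0.31  0.37] world [-0.19  0.44  0.  ]
clk 13.68 nest xy 20.1 7.6 z 40.3 yaw -0.2895 F nest -8.2 -9.7 14.2 T [-1.4   2.59 -0.19] w 21.3
```

{"api": "play_rows", "payload": {
  "motion": [0,0,0,0,0.2,-0.4,0,0,0,0,0,0.2,-0.4,0,0,0,0,0,0.2,-0.4,0]
}}

```text
clock: 14.05
position: [608.5, 77.2, 40.3]
ee_rot: [0.99, -0.144, -0.0, 0.0]
contact_force: [-9.6, -5.4, 13.7]
gripper_width: 21.1
```

```bash
python3 tilt.py; python3 st.py
```

```text
tilt deg about nest x,y: [-0.03  0.05] world [-0.01  0.06  0.  ]
clk 14.05 nest xy 20.1 7.6 z 40.3 yaw -0.2893 F nest -7.6 -7.9 13.7 T [-1.61  2.62 -0.22] w 21.1
```

The tool is level again and the position hasn't changed. I'll press a little more on both, with a small counter-tilt.

{"api": "play_rows", "payload": {
  "motion": [0,0.1,0.05,0,0.05,-0.1,0,0,0.2,0.1,0,0.1,-0.2,0,0,0.2,0.1,0,0.1,-0.2,0,0,0.2,0.1,0,0.1,-0.2,0]
}}

```text
clock: 14.55
position: [608.5, 77.2, 40.3]
ee_rot: [0.99, -0.144, -0.001, 0.0]
contact_force: [-13.9, -7.8, 18.0]
gripper_width: 20.5
```

```bash
python3 tilt.py; python3 st.py
```

```text
tilt deg about nest x,y: [-0.05  0.11] world [-0.02  0.12  0.  ]
clk 14.55 nest xy 20.1 7.6 z 40.3 yaw -0.2896 F nest -11.1 -11.4 18.0 T [-2.02  3.72 -0.22] w 20.5
```

Both forces are steady at about 11 N, and the seat implies a corner at (55.1, 62.6) against the measured (56, 62). I'll take a last look.

```bash
python3 - <<'E'
from meas import *
im,d=arm.get_image('scene'); 
c=np.array([587.05,75.6])+np.array([[.9586,.2846],[-.2846,.9586]])@[20.1,7.6]
a=cv2.resize(im[190:290,280:410],None,fx=6,fy=6,interpolation=cv2.INTER_CUBIC)
save('s7.png',a)
E
python3 st.py
```

```text
clk 14.6 nest xy 20.1 7.7 z 40.3 yaw -0.2895 F nest -11.6 -10.3 17.2 T [-2.05  3.72 -0.21] w 20.7
```

View pics/s7.png

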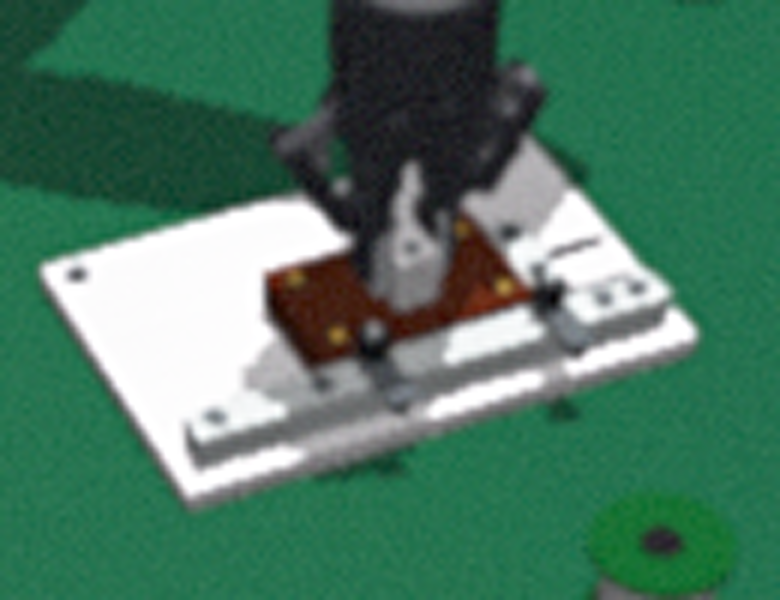

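The jig lies flat in the corner, its plain side along the rail from crop (310,365) to (530,300), with its end against the stop. It is still gripped, so I'm handing in.

```bash
python3 -c "
from h import *
print(arm.job_done())"; python3 st.py
```

```text
the job is handed in; nothing more can be done
None
the job is handed in; nothing more can be done
```

The long brown jig is seated on the plate, connectors facing away from the rail. It is still gripped and pressed against both the rail and the side stop, and I handed the job in at about 14.6 s.

- **Pick and place:** I gripped the jig by its grip block, carried it over, turned it to the plate's angle and set it down. Then I slid it to the rail and on to the stop in small steps until each contact was felt.
- **Last checks:** It was pressing with about 11 N on the rail, 10–11 N on the stop and 17 N downward. The position held still while I increased the push. Tool tilt was about 0.1°, after I corrected about 0.4° of tilt caused by the pushing.
- **Small disagreements:** The rail contact was about 1.4 mm from my camera estimate and the stop contact about 0.6 mm. Both are within the 2 mm calibration.
- **Not seen directly:** The arm hid the jig from the top camera at the end, so the flush fit rests on the scene view and the measured forces. The moves didn't touch the other things on the bench, but I took no last picture of all of them.

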